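# Gauge a strip by pinching and seat it in the slot that fits

### The job

Pick up the wooden strip that stands alone at the front of the plywood board, gauging its thickness between the fingers as you pinch it. Stand it on edge in the slot of the steel guide that fits it (the narrowest one it goes into without force), and slide it along that slot, in under the roof, until it gently meets the hidden stop, without pushing the stop off its setting; let go of it there. Leave the other two strips and the small things around alone.

Things in the scene. Friction and masses are not known exactly. Their poses are not given: they have to be found in the camera images.
- strip_a: one of three look-alike pale wooden strips, 100 mm long (its x), 40 mm high (its z), standing on its long narrow edge on the board; origin at the centre of its underside; x along its length, y across its thickness. The thickness is 12, 15 or 18 mm, one of each; which strip has which is not told: gauge it by pinching. About 70 g
- strip_b: one of three look-alike pale wooden strips, 100 mm long (its x), 40 mm high (its z), standing on its long narrow edge on the board; origin at the centre of its underside; x along its length, y across its thickness. The thickness is 12, 15 or 18 mm, one of each; which strip has which is not told: gauge it by pinching. About 70 g
- strip_c: one of three look-alike pale wooden strips, 100 mm long (its x), 40 mm high (its z), standing on its long narrow edge on the board; origin at the centre of its underside; x along its length, y across its thickness. The thickness is 12, 15 or 18 mm, one of each; which strip has which is not told: gauge it by pinching. About 70 g
- board_front (a point): point on the top of the plywood board (270 x 150 mm, 9 mm thick, lying on the table, fixed) where the wanted strip stands, its centre within about 10 mm and its length roughly along the board; x of the point runs along the board's length towards the other two strips, which stand about 130 mm farther on
- guide: fixed steel guide, 180 mm long (x), 130 mm wide (y); origin at the centre of its underside. Three straight slots run along its x, open above and at the -x end; slot floors are 5 mm above the table; the walls between the slots, tops rounded to 4 mm radius, reach 17 mm above it. Everything farther than x = +30 mm lies under a grey roof
- roof (a point): middle of the front edge of the guide's roof, on its top, 54 mm above the table (underside 50 mm); x points in under it. The stop is a cross-bar below with one pad over each slot, all 18 to 40 mm in from this edge, set anew each time; pads meet the strip 20 to 30 mm above the table. Only friction holds the bar: a push above about 11 N shifts it farther in
- slot_14 (a point): a point in the left (+y of the guide) slot of the guide, 14 mm wide: on the slot's floor, mid-width, just below the front edge of the roof. x points along the slot, away from the open end and in under the roof; z up
- slot_17 (a point): a point in the middle slot of the guide, 17 mm wide: on the slot's floor, mid-width, just below the front edge of the roof. x points along the slot, away from the open end and in under the roof; z up
- slot_20 (a point): a point in the right (-y of the guide) slot of the guide, 20 mm wide: on the slot's floor, mid-width, just below the front edge of the roof. x points along the slot, away from the open end and in under the roof; z up
- screw_box_b: bystander: small brown carton, 44 x 58 x 43 mm, loose, on the table left of the guide's far end; origin at the centre of its underside
- end_cap_1: bystander: white moulded end cap, 22 x 30 x 18 mm, loose, at the table's front edge; origin at the centre of its underside
- bracket_3: bystander: small bent steel bracket, 18 x 37 x 22 mm, loose, at the table's front edge; origin at the centre of its underside

How it is judged:
By the outcome, as a careful person would: the job done as asked, in the order asked, and still so for the second after the job is handed in, with the robot touching nothing.
It also fails if it takes over 38 s, if anything falls off the work surface, if the arm or the gripper's body presses on something with over 40 N, if the wrist force passes 120 N, or if a joint passes its speed limit or range.

### The arm

A 7-joint arm with a two-finger parallel gripper is mounted at the origin on a cart in front of the work surface, level with it; the furniture and walls round the work are solid. World frame = base frame: x ahead of the robot, y to its left, z up, the work surface at z = 0. Lengths are in m, angles in rad, forces in N, time in s.
With the tool pointing down it reaches from about 0.425 to 0.825 m from the base axis. Payload 3.6 kg.
Tool frame: the origin (TCP) lies on the centre line of the jaws, within the pads' length; the fingertips stand env.tip_extent ahead of it and the grasp point (between the pads) is the TCP (env.tip_extent is the distance from the TCP to the fingertips, in m); z points along the fingers, y is the line along which they close (so a half turn about z gives the same grasp; the last joint's range is limited). The gripper opens to 93 mm and grips with 3 to 60 N. Pads are 15 mm wide; open, the fingers measure 128 mm over their backs; the gripper's body (75 mm by 188 mm) begins 65 mm behind the grasp point.
Start: joints at [1.26, 0.615, -0.013, 1.423, 0.008, 1.103, -0.04], TCP at [0.182, -0.624, 0.238] pointing down, gripper open.
Joint ranges: [-3.12, 3.12], [-0.3, 2.06], [-1.34, 1.32], [0.26, 2.42], [-1.36, 4.5], [0.01, 1.98], [-2.84, 2.84]. Speed limits (rad/s): [2.79, 2.79, 3.14, 3.14, 3.14, 3.14, 3.14].

### API

Orientations are given as [roll, pitch, yaw] about the fixed x, y, z axes, in that order (R = Rz(yaw) Ry(pitch) Rx(roll)).
In Python, from workcell import env, eyes gives the robot as it stands.
- The arm moves only by the tool carry_out, never from a script. Its argument "commands" is a list of rows, each a list of 7 numbers: the shift along the tool's x, y, z in mm, then the turn, a rotation vector about the tool's x, y, z in degrees, then the opening, from 0 (shut) to 1 (fully open). In form: [[dx, dy, dz, ax, ay, az, jaw], ...]. A call has 1 to 8 rows; each row shifts and turns the commanded pose from where the row before left it, along the tool's axes as they then stand; what a row does not reach is not made up. A row lasts 1/12 s, in which the tool goes at most 41.7 mm and 7.16 degrees, less where a joint would pass 70% of its speed; a pose out of reach is approached as far as the arm can. A call with a gripper value outside its range is refused whole. The fingers move at their own pace and stop on an object; "grip_force" is the grip in N (left out, the last holds). Time passes only in rows, so rows that do not move let the fingers close. It gives the time, the measured TCP pose, the force, the opening and the grip force at its end, in the units of the state.
- env.get_state(): the state, without advancing time (a new reading comes with each control period).
- eyes.read_camera(name): name is "scene" or "top" or "wrist"; returns (picture, depth): 480x640x3 uint8, red, green, blue; 480x640 float32, m along the optical axis (not along the pixel's ray), 0 where there is no reading.
- eyes.camera_info(name): a dict with "mtx" (3x3 intrinsics, pixels), "world_to_cam" (4x4, takes a point from world to camera coordinates); the wrist camera has in their place "mount" (4x4, takes a point from camera to tool coordinates, whose origin is the TCP and whose axes are the flange's). Camera axes: x right, y down, z forward; pixel columns grow to the right and rows downward; lengths in m; the calibration is good to about 2 mm. A picture is of the moment at which its call begins: read the wrist's pose just before it. camera_info takes no time and is no camera call.
- env.hand_in(): hands the job in; it is judged then, once.
The state is a dict: "time_s": time; "joints": joint angles; "qd": joint speeds; "joint_efforts": joint torques, N m; "tool_pos": TCP position; "orientation": TCP orientation; "wrist_force": force on the tool from outside, world axes, zero at the start; "moment": the same for the moment, N m; "width": finger opening in m; "finger_force": force on a finger pad.
Only numpy, scipy, OpenCV 4.12 (cv2) and the standard library are available. Lean on these libraries where they do the work, as an engineer would, in place of code of your own. Each camera call takes 0.05 s, during which the arm holds its last target. There are 200 camera calls.

## Working session

There is one attempt and no reset: what is moved stays moved. The work goes in short steps, Python scripts to look and compute and a tool call to move; the robot and the scene stay as the last step left them, time stands still between calls to the robot, and variables do not carry over. Pictures are saved under pics/ and viewed, at most 10 in all, crops included, and the job is handed in when it is done.

Besides the shell and the picture viewer there is one more tool, called after "Call:" as name(argument=value, ...) on one line, values as JSON. carry_out: Moves the arm, as the interface text tells. Its arguments: {"type":"object","properties":{"commands":{"type":"array","items":{"type":"array","items":{"type":"number"}}},"grip_force":{"type":"number"}},"required":["commands"]}

```bash
mkdir -p pics
python3 - <<'E'
from workcell import env, eyes
import cv2, numpy as np
print(env.get_state(), env.tip_extent)
for n in ("top","scene"):
    p,d=eyes.read_camera(n); i=eyes.camera_info(n)
    np.savez(f"{n}.npz",p=p,d=d,K=i["mtx"],T=i["world_to_cam"])
    cv2.imwrite(f"pics/{n}0.png",p[:,:,::-1]); print(i)
print(eyes.camera_info("wrist"))
E
```

```text
{'time_s': 0.0, 'joints': array([ 1.26051881,  0.61593109, -0.01261663,  1.4248538 ,  0.00811282,
        1.10338726, -0.04039251]), 'qd': array([-0.00037046,  0.00162553, -0.00132794, -0.00062412,  0.0001474 ,
       -0.0002138 , -0.00040373]), 'joint_efforts': array([ 6.58945692e-05, -4.58947635e+01,  2.09189993e-01, -1.65744334e+01,
       -6.11193781e-02,  2.03478243e-02,  2.13846988e-04]), 'tool_pos': array([ 0.18179385, -0.62330677,  0.23648834]), 'orientation': array([-3.13906400e+00,  4.67566507e-05,  2.83857268e-01]), 'wrist_force': array([ 0.47127327,  0.11515051, -0.15580224]), 'moment': array([ 0.01580503,  0.05569929, -0.03014448]), 'finger_force': 0.0, 'width': 0.09313390266203804} 0.019
{'mtx': array([[527.99616359,   0.        , 327.81534133],
       [  0.        , 527.99616359, 245.93469231],
       [  0.        ,   0.        ,   1.        ]]), 'world_to_cam': array([[ 0.01396517, -0.99968486,  0.02086027, -0.0535522 ],
       [-0.99418434, -0.01611023, -0.10647984,  0.50830074],
       [ 0.10678235, -0.01925194, -0.99409602,  1.1765483 ],
       [ 0.        ,  0.   
[... 274 characters left out ...]
,
       [-0.54207736,  0.4702042 , -0.6964626 ,  0.33625857],
       [ 0.54412983, -0.43517919, -0.71731569,  0.86609817],
       [ 0.        ,  0.        ,  0.        ,  1.        ]])}
{'mtx': array([[359.6581262 ,   0.        , 321.52512147],
       [  0.        , 359.6581262 , 238.98123058],
       [  0.        ,   0.        ,   1.        ]]), 'mount': array([[ 5.42611885e-04, -9.60244849e-01, -2.79158622e-01,
         7.73418928e-02],
       [ 9.99999770e-01,  4.07184500e-04,  5.43113950e-04,
        -4.81593738e-05],
       [-4.07853309e-04, -2.79158852e-01,  9.60244848e-01,
        -1.47531562e-01],
       [ 0.00000000e+00,  0.00000000e+00,  0.00000000e+00,
         1.00000000e+00]])}
```

View pics/top0.png

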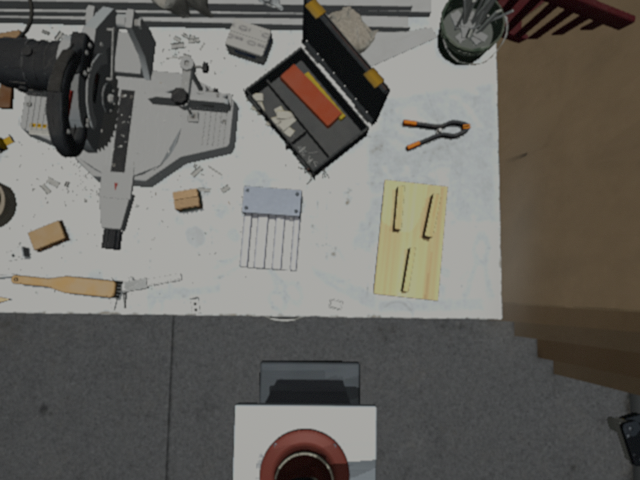

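View pics/scene0.png

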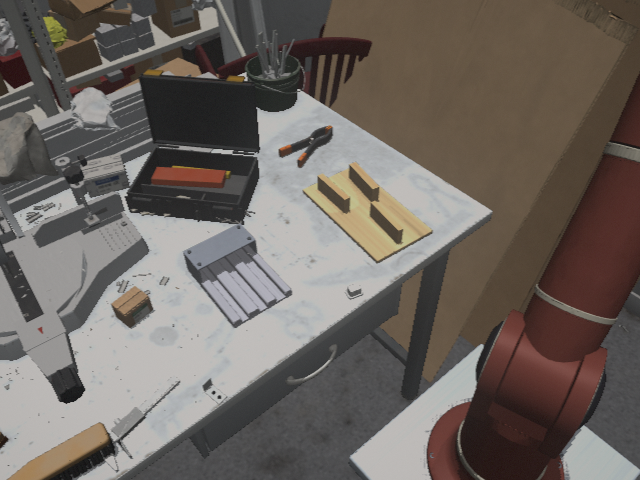

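The guide is at about (270,228) in the top view, with its roof at rows 187–215. The lone strip is near (406,270), and the board spans about (375–447, 181–300). I'll enlarge both.

```bash
cat > h.py <<'E'
import numpy as np
def pix2w(f,u,v,z):
    K,T=f["K"],f["T"]; R=T[:3,:3];t=T[:3,3]
    c=-R.T@t; r=R.T@np.linalg.inv(K)@np.array([u,v,1.]); return c+r*(z-c[2])/r[2]
E
python3 - <<'E'
import cv2,numpy as np
p=np.load("top.npz")["p"][:,:,::-1]
a=cv2.resize(p[180:275,235:310],None,fx=5,fy=5,interpolation=cv2.INTER_CUBIC)
b=cv2.resize(p[215:310,370:450],None,fx=5,fy=5,interpolation=cv2.INTER_CUBIC)
cv2.imwrite("pics/c1.png",np.hstack([a,b]))
E
```

```text
(no output)
```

View pics/c1.png

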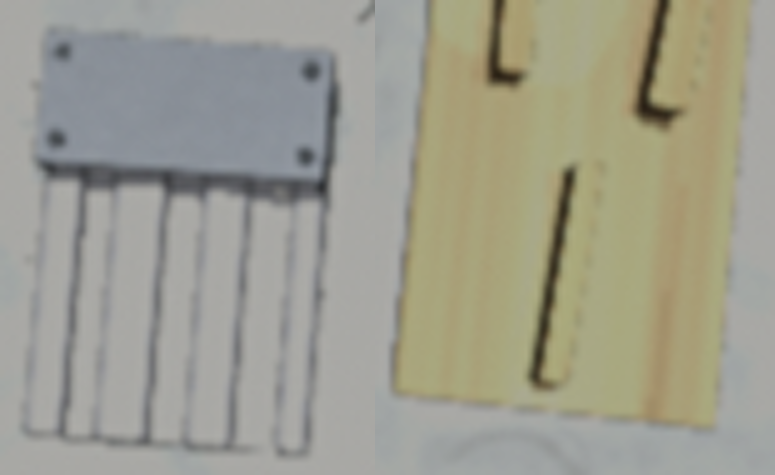

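In the enlarged crop, the strip's top runs from about (589,162) to (553,383). The roof's front edge runs from (37,160) to (325,185), and the guide's open end from (25,432) to (308,455).

Run:
```python
from h import *
f=np.load("top.npz")
def c(x,y,z): 
    u,v=(x/5+235,y/5+180) if x<375 else ((x-375)/5+370,y/5+215)
    return pix2w(f,u,v,z)
a,b=c(589,162,.049),c(553,383,.049)
print("strip",(a+b)/2,np.linalg.norm(a-b),np.arctan2(*(a-b)[1::-1]))
l,r=c(37,160,.054),c(325,185,.054); L,R=c(25,432,.017),c(308,455,.017)
print("roof",l,r,(l+r)/2,np.linalg.norm(l-r)); print("end",(L+R)/2,np.linalg.norm(L-R))
d=(l+r)/2-(L+R)/2; print("yaw",np.arctan2(d[1],d[0]),np.arctan2(*( [-1,1]*(l-r)[:2])) ,np.hypot(*d[:2]))
d=c(404,400,.009)-0; print([pix2w(f,u,v,.009)[:2] for u,v in((375,295),(438,300),(386,181),(447,185))])
```

```text
strip [ 0.45693588 -0.22829977  0.049     ] 0.10056849755562602 -0.1638683408258248
roof [0.57951716 0.14691609 0.054     ] [0.57043342 0.01789057 0.054     ] [0.57497529 0.08240333 0.054     ] 0.12934488373213165
end [0.45567699 0.08915786 0.017     ] 0.12960818153020373
yaw -0.05655839730145049 -0.07028670872888566 0.11948935989073839
[array([ 0.39943746, -0.15625935]), array([ 0.39005081, -0.30157622]), array([ 0.66691937, -0.18100825]), array([ 0.660025  , -0.32513461])]
```

Call:
carry_out(commands=[[28, -24.4, 2.8, 0, 0, 0, 1], [28, -24.4, 2.8, 0, 0, 0, 1], [28, -24.4, 2.8, 0, 0, 0, 1], [28, -24.4, 2.8, 0, 0, 0, 1], [28, -24.4, 2.8, 0, 0, 0, 1], [28, -24.4, 2.8, 0, 0, 0, 1], [28, -24.4, 2.8, 0, 0, 0, 1], [28, -24.4, 2.8, 0, 0, 0, 1]])

```text
time_s: 0.77
tool_pos: [0.3428, -0.372, 0.2149]
orientation: [-3.141, 0.0, 0.284]
wrist_force: [0.6, -0.1, -0.6]
width: 0.0932
finger_force: 0.0
```

Call:
carry_out(commands=[[26.5, -23.1, 2.7, 0, 0, 0, 1], [26.5, -23.1, 2.7, 0, 0, 0, 1], [26.5, -23.1, 2.7, 0, 0, 0, 1], [26.5, -23.1, 2.7, 0, 0, 0, 1], [26.5, -23.1, 2.7, 0, 0, 0, 1], [0, 0, 0, 0, 0, 6.4, 1], [0, 0, 0, 0, 0, 6.4, 1], [0, 0, 0, 0, 0, 6.4, 1]])

```text
time_s: 1.43
tool_pos: [0.4374, -0.2248, 0.2014]
orientation: [-3.141, 0.001, -0.054]
wrist_force: [-0.5, -0.2, -0.4]
width: 0.0929
finger_force: 0.0
```

Call:
carry_out(commands=[[0, 0, 0, 0, 0, 6.4, 1], [0, 0, 0, 0, 0, 0, 1], [0, 0, 0, 0, 0, 0, 1]])

```text
time_s: 1.68
tool_pos: [0.4371, -0.2256, 0.2015]
orientation: [-3.142, 0.001, -0.16]
wrist_force: [-0.3, 0.1, -0.5]
width: 0.0932
finger_force: 0.0
```

```bash
cat >> h.py <<'E'
def wrist(name):
    from workcell import env,eyes
    from scipy.spatial.transform import Rotation as Ro
    import cv2
    s=env.get_state(); p,d=eyes.read_camera("wrist"); i=eyes.camera_info("wrist")
    W=np.eye(4); W[:3,:3]=Ro.from_euler("xyz",s["orientation"]).as_matrix(); W[:3,3]=s["tool_pos"]
    np.savez(name+".npz",p=p,d=d,K=i["mtx"],T=np.linalg.inv(W@i["mount"]))
    cv2.imwrite(f"pics/{name}.png",p[:,:,::-1]); print(s["time_s"],s["tool_pos"],s["orientation"],s["width"],s["wrist_force"])
E
python3 -c "
from h import *
wrist('w1')"
```

```text
1.6833 [ 0.4370898  -0.22561558  0.20153657] [-3.14154036e+00  7.06288310e-04 -1.59819188e-01] 0.09322252811310568 [-0.28908547  0.05907694 -0.54209164]
```

View pics/w1.png

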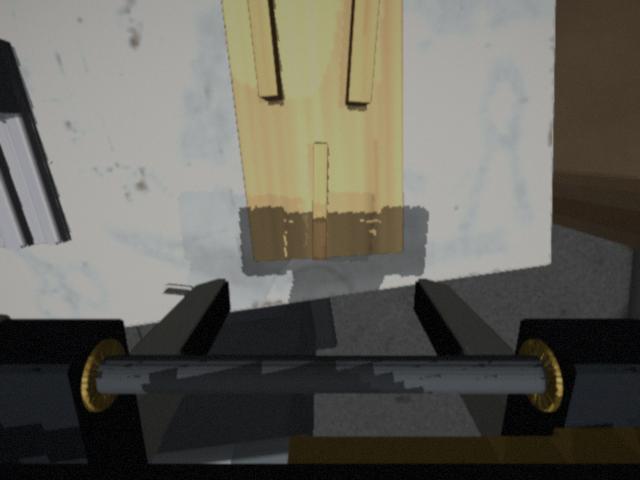

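The strip's top face runs from (320.5,143) to about (320,258), vertical in the image and aligned with the tool. I'll compute its ends.

Run:
```python
from h import *
import cv2
f=np.load("w1.npz")
a,b=pix2w(f,321,143,.049),pix2w(f,320,258,.049)
print(a,b,(a+b)/2,np.linalg.norm(a-b),np.arctan2(*(a-b)[1::-1]))
d=f["d"]; 
for v in range(135,275,10):
    r=d[v,300:340]; w=np.where(r<np.median(r)-.015)[0]+300; print(v,w.min() if len(w) else 0,w.max() if len(w) else 0,end=' | ')
cv2.imwrite("pics/w1c.png",cv2.resize(f["p"][130:270,280:360,::-1],None,fx=4,fy=4,interpolation=cv2.INTER_CUBIC))
```

```text
[ 0.50688365 -0.23665383  0.049     ] [ 0.41019818 -0.2201882   0.049     ] [ 0.45854091 -0.22842102  0.049     ] 0.09807750817982115 -0.16868270556101986
135 0 0 | 145 313 327 | 155 313 327 | 165 313 327 | 175 313 326 | 185 313 326 | 195 313 326 | 205 313 326 | 215 313 326 | 225 313 326 | 235 313 326 | 245 313 325 | 255 313 325 | 265 0 0 |
```

View pics/w1c.png

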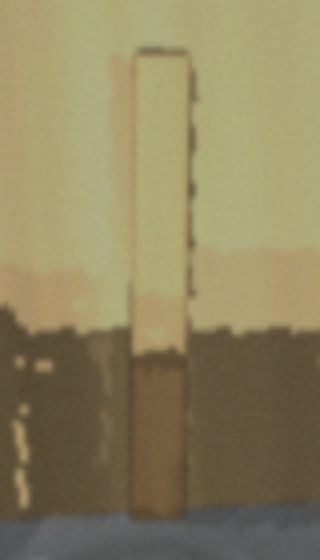

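Call:
carry_out(commands=[[1.6, -0.9, 19.6, 0, 0, 0.5, 1], [0, 0, 19.6, 0, 0, 0, 1], [0, 0, 19.6, 0, 0, 0, 1], [0, 0, 19.6, 0, 0, 0, 1], [0, 0, 19.6, 0, 0, 0, 1], [0, 0, 19.6, 0, 0, 0, 0.8], [0, 0, 19.6, 0, 0, 0, 0.6], [0, 0, 19.6, 0, 0, 0, 0.4]], grip_force=12)

```text
time_s: 2.4
tool_pos: [0.4391, -0.2254, 0.0441]
orientation: [-3.141, -0.001, -0.17]
wrist_force: [0.7, -0.4, 0.2]
width: 0.0774
finger_force: 0.0
```

Call:
carry_out(commands=[[0, 0, 0, 0, 0, 0, 0.25], [0, 0, 0, 0, 0, 0, 0.2], [0, 0, 0, 0, 0, 0, 0.1], [0, 0, 0, 0, 0, 0, 0], [0, 0, 0, 0, 0, 0, 0], [0, 0, 0, 0, 0, 0, 0], [0, 0, 0, 0, 0, 0, 0], [0, 0, 0, 0, 0, 0, 0]])

```text
time_s: 3.07
tool_pos: [0.4392, -0.2253, 0.0454]
orientation: [3.141, -0.001, -0.172]
wrist_force: [-0.5, 0.1, -0.2]
width: 0.0243
finger_force: 0.0
```

Call:
carry_out(commands=[[0, 0, 0, 0, 0, 0, 0], [0, 0, 0, 0, 0, 0, 0], [0, 0, 0, 0, 0, 0, 0], [0, 0, 0, 0, 0, 0, 0], [0, 0, 0, 0, 0, 0, 0], [0, 0, 0, 0, 0, 0, 0]])

```text
time_s: 3.57
tool_pos: [0.439, -0.2252, 0.0451]
orientation: [-3.141, -0.0, -0.172]
wrist_force: [-0.5, 0.7, 1.9]
width: 0.012
finger_force: 12.0
```

```bash
python3 -c "
from workcell import env,eyes
for i in range(4):
  s=env.get_state();print(s['time_s'],s['width'],s['finger_force'],s['tool_pos']); eyes.read_camera('top')"
```

```text
3.5667 0.011960938846412267 12.000084668397903 [ 0.43901532 -0.22518017  0.04505628]
3.6167 0.01177115522993973 11.999951899051666 [ 0.43900719 -0.22518373  0.04506368]
3.6667 0.011908426687002613 11.999894678592682 [ 0.43899405 -0.22516336  0.04506534]
3.7167 0.012072796388567411 11.99993759393692 [ 0.43898701 -0.22517601  0.04505182]
```

The gauge reads 12 mm, so the strip belongs in the 14 mm slot, the left one. I'll lift it and carry it over.

Call:
carry_out(commands=[[0, 0, -10, 0, 0, 0, 0], [0, 0, -25, 0, 0, 0, 0], [0, 0, -35, 0, 0, 0, 0], [0, 0, -35, 0, 0, 0, 0], [0, -20, 0, 0, 0, 0, 0], [0, -30, 0, 0, 0, 0, 0], [0, -35, 0, 0, 0, 0, 0], [0, -35, 0, 0, 0, 0, 0]], grip_force=20)

```text
time_s: 4.43
tool_pos: [0.4594, -0.1064, 0.1508]
orientation: [3.141, -0.001, -0.174]
wrist_force: [0.0, -0.7, -0.5]
width: 0.0114
finger_force: 20.0
```

Call:
carry_out(commands=[[0, -38, 0, 0, 0, 0, 0], [0, -38, 0, 0, 0, 0, 0], [0, -38, 0, 0, 0, 0, 0], [0, -38, 0, 0, 0, 0, 0], [-4, -38, 0, 0, 0, 0, 0], [0, -30, 0, 0, 0, 0, 0], [0, -18.4, 0, 0, 0, 0, 0], [0, 0, 0, 0, 0, -6.3, 0]])

```text
time_s: 5.1
tool_pos: [0.4963, 0.1352, 0.1503]
orientation: [-3.138, -0.001, -0.051]
wrist_force: [0.5, 0.6, -0.7]
width: 0.0122
finger_force: 20.0
```

Call:
carry_out(commands=[[0, 0, 0, 0, 0, 0, 0], [0, 0, 0, 0, 0, 0, 0], [0, 0, 0, 0, 0, 0, 0]])

```text
time_s: 5.35
tool_pos: [0.4961, 0.1272, 0.1501]
orientation: [3.141, 0.0, -0.066]
wrist_force: [-0.7, 0.4, -0.3]
width: 0.0118
finger_force: 20.0
```

```bash
python3 -c "
from h import *
wrist('w2')"
```

```text
5.35 [0.49610075 0.12720411 0.15012219] [ 3.14081788e+00  2.53857540e-04 -6.58743797e-02] 0.011788298912288036 [-0.66679264  0.4102629  -0.31004662]
```

View pics/w2.png

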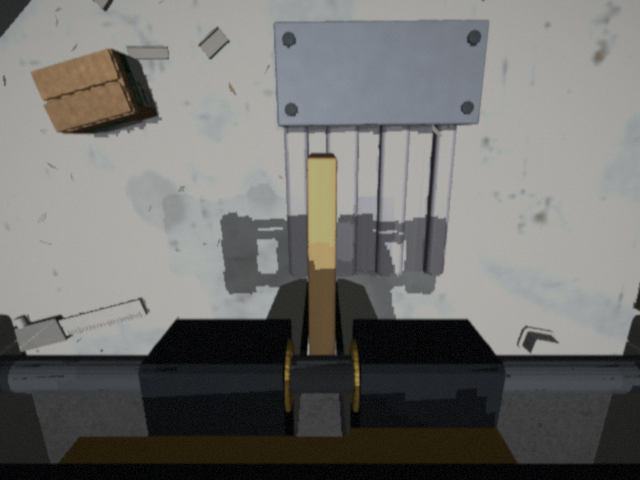

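The held strip's top face is at columns 308–336, rows 153–355. The guide is at columns 285–455, with the roof's front edge at row 125 and the left slot at about columns 308–327. I'll fit the roof, walls and strip from depth.

```bash
cat > fit.py <<'E'
from h import *
import cv2,sys
f=np.load(sys.argv[1]+".npz"); d=f["d"]; K=f["K"]; Ti=np.linalg.inv(f["T"])
v,u=np.mgrid[:480,:640]
P=np.stack([(u-K[0,2])*d/K[0,0],(v-K[1,2])*d/K[1,1],d],-1)@Ti[:3,:3].T+Ti[:3,3]
roof=(np.abs(P[...,2]-.054)<.006)&(v<135)&(u>240)&(u<520)
pts=(P[roof][:,:2]*1000).astype(np.float32); r=cv2.minAreaRect(pts); print("roof rect",r,P[roof][:,2].mean())
box=cv2.boxPoints(r); 
# yaw from front-edge row: lowest roof pixel per column
cols=[(c,np.where(roof[:,c])[0].max()) for c in range(285,475)]
e=np.array([P[y,x,:2] for x,y in cols]); m=np.polyfit(e[:,1],e[:,0],1); yaw=-np.arctan(m[0]); print("yaw",yaw, "edge x at y=.08",np.polyval(m,.08))
c,s=np.cos(yaw),np.sin(yaw)
o=np.array([(e[:,0]).mean(),e[:,1].mean()])
lx=(P[...,0]-o[0])*c+(P[...,1]-o[1])*s; ly=-(P[...,0]-o[0])*s+(P[...,1]-o[1])*c
for x0,x1 in ((-.03,-.01),(-.06,-.04),(-.10,-.08)):
    k=(lx>x0)&(lx<x1)&(P[...,2]<.03)&(np.abs(ly)<.08)
    print(x0,[(int(1000*b),round(1000*np.median(P[...,2][k&(ly>=b)&(ly<b+.002)]),0),) for b in np.arange(-.07,.07,.002) if (k&(ly>=b)&(ly<b+.002)).sum()>5])
print("o",o)
k=(np.abs(P[...,2]-.154)<.008)&(u>290)&(u<350)&(v<300)
q=P[k]; print("strip",q[:,:2].min(0),q[:,:2].max(0),q[:,2].mean())
sp=[(P[y,np.where(k[y])[0],:2].mean(0)) for y in range(158,290)]; sp=np.array(sp); m=np.polyfit(sp[:,0],sp[:,1],1); print("strip yaw",np.arctan(m[0]),"y at .52",np.polyval(m,.52))
cv2.imwrite("pics/crop_%s.png"%sys.argv[1],cv2.resize(f["p"][110:290,275:475,::-1],None,fx=3.3,fy=3.3,interpolation=cv2.INTER_CUBIC))
E
python3 fit.py w2
```

```text
roof rect ((607.1605834960938, 83.34976196289062), (130.45718383789062, 60.177066802978516), 86.9260482788086) 0.05441441516260625
yaw -0.05504937406299838 edge x at y=.08 0.5771812982543155
-0.03 [(-70, np.float64(1.0)), (-64, np.float64(16.0)), (-62, np.float64(17.0)), (-60, np.float64(17.0)), (-57, np.float64(17.0)), (-55, np.float64(17.0)), (-53, np.float64(17.0)), (-51, np.float64(17.0)), (-49, np.float64(12.0)), (-47, np.float64(5.0)), (-45, np.float64(5.0)), (-43, np.float64(5.0)), (-41, np.float64(5.0)), (-39, np.float64(6.0)), (-37, np.float64(5.0)), (-35, np.float64(5.0)), (-33, np.float64(5.0)), (-31, np.float64(6.0)), (-29, np.float64(15.0)), (-27, np.float64(17.0)), (-25, np.float64(17.0)), (-23, np.float64(17.0)), (-21, np.float64(17.0)), (-19, np.float64(17.0)), (-17, np.float64(17.0)), (-15, np.float64(17.0)), (-13, np.float64(17.0)), (-11, np.float64(17.0)), (-9, np.float64(16.0)), (-7, np.float64(8.0)), (-5, np.float64(6.0)), (-3, np.float64(5.0)), (-1, np.float64(5.0)), (0, np.float64(5.0)), (2, np.float64(5.0)), (4, np.float64(5.0)), (6, np.float64(5.0)), (8, np.f
[... 2936 characters left out ...]
(2, np.float64(5.0)), (4, np.float64(5.0)), (6, np.float64(5.0)), (8, np.float64(6.0)), (10, np.float64(16.0)), (12, np.float64(17.0)), (14, np.float64(17.0)), (16, np.float64(18.0)), (18, np.float64(17.0)), (20, np.float64(17.0)), (22, np.float64(17.0)), (24, np.float64(17.0)), (26, np.float64(17.0)), (50, np.float64(17.0)), (52, np.float64(17.0)), (54, np.float64(17.0)), (56, np.float64(17.0)), (58, np.float64(17.0)), (60, np.float64(17.0)), (62, np.float64(17.0)), (64, np.float64(16.0)), (66, np.float64(0.0)), (68, np.float64(0.0))]
o [0.57740433 0.08404743]
strip [0.50260418 0.11389179] [0.56530154 0.14038114] 0.1541104265708538
strip yaw -0.06519936209777949 y at .52 0.12547866807224684
```

View pics/crop_w2.png

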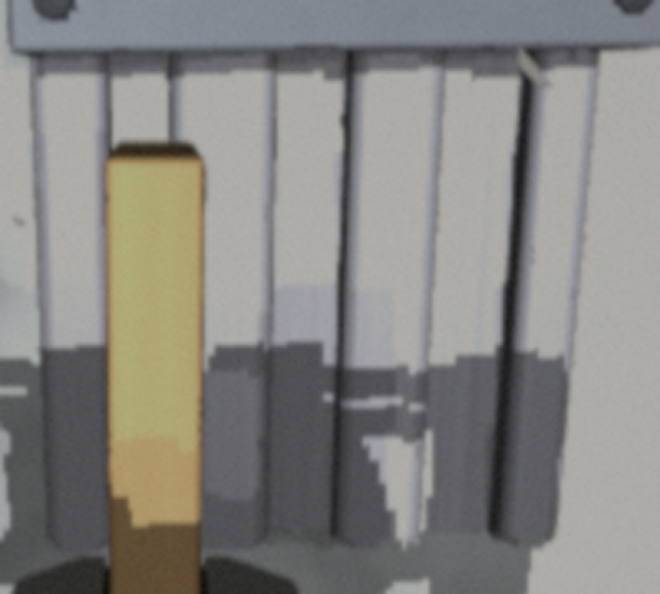

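The left slot's centre line passes through (0.5796, 0.1247) at the roof edge, with yaw -0.0545. I'll align the strip and come down to just above the walls.

Call:
carry_out(commands=[[2.5, -2, 0, 0, 0, -0.65, 0], [0, 0, 15, 0, 0, 0, 0], [0, 0, 25, 0, 0, 0, 0], [0, 0, 25, 0, 0, 0, 0], [0, 0, 17, 0, 0, 0, 0], [0, 0, 10, 0, 0, 0, 0], [0, 0, 0, 0, 0, 0, 0], [0, 0, 0, 0, 0, 0, 0]])

```text
time_s: 6.07
tool_pos: [0.4992, 0.1302, 0.0581]
orientation: [3.142, 0.0, -0.051]
wrist_force: [-0.3, 0.0, -1.3]
width: 0.0117
finger_force: 20.0
```

Run:
```python
from h import *
import cv2
wrist('w3')
f=np.load("w3.npz"); cv2.imwrite("pics/w3c.png",cv2.resize(f["p"][60:320,200:500,::-1],None,fx=2.3,fy=2.3,interpolation=cv2.INTER_CUBIC))
d=f["d"]; K=f["K"]; Ti=np.linalg.inv(f["T"]); v,u=np.mgrid[:480,:640]
P=np.stack([(u-K[0,2])*d/K[0,0],(v-K[1,2])*d/K[1,1],d],-1)@Ti[:3,:3].T+Ti[:3,3]
c,s=np.cos(-.0545),np.sin(-.0545); o=[.5796,.1247]
lx=(P[...,0]-o[0])*c+(P[...,1]-o[1])*s; ly=-(P[...,0]-o[0])*s+(P[...,1]-o[1])*c; z=P[...,2]
for n,k in (("strip",(abs(z-.062)<.005)&(lx<-.008)&(lx>-.05)&(abs(ly)<.015)),("floor",(abs(z-.005)<.003)&(lx<-.001)&(lx>-.011)&(abs(ly)<.015)),("mid",(abs(z-.005)<.003)&(lx<-.01)&(lx>-.05)&(abs(ly+.04)<.015)),("right",(abs(z-.005)<.003)&(lx<-.01)&(lx>-.05)&(abs(ly+.08)<.016)),("wall",(abs(z-.017)<.003)&(lx<-.01)&(lx>-.05)&(abs(ly+.04)<.07))):
    if k.sum(): print(n,k.sum(),np.percentile(ly[k]*1000,[1,99]).round(1),np.percentile(lx[k]*1000,[1,99]).round(1))
```

```text
6.0667 [0.4991838  0.13020116 0.05805536] [ 3.14152543e+00  4.27913459e-05 -5.11589311e-02] 0.011737616937186363 [-0.29685233  0.00775394 -1.26827933]
strip 2784 [-4.7  7. ] [-49.4 -11.7]
floor 507 [-6.5  7.4] [-10.8  -1.5]
mid 2110 [-48.2 -32.6] [-49.5 -10.1]
right 2323 [-89.9 -72.8] [-49.6 -10.5]
wall 11019 [-102.3   24.4] [-49.5 -10.4]
```

View pics/w3c.png

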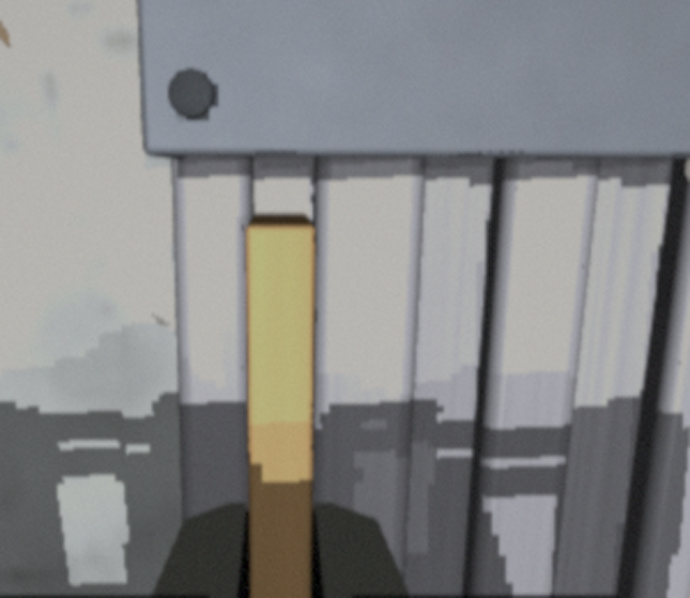

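The strip, at columns 248–314 in the crop, sits over the left slot, about 0.6 mm too far left. I'll correct that and lower it carefully.

Call:
carry_out(commands=[[0, 0.6, 0, 0, 0, 0.2, 0], [0, 0, 2.5, 0, 0, 0, 0], [0, 0, 2.5, 0, 0, 0, 0], [0, 0, 2, 0, 0, 0, 0], [0, 0, 2, 0, 0, 0, 0], [0, 0, 0, 0, 0, 0, 0]], grip_force=12)

```text
time_s: 6.62
tool_pos: [0.4986, 0.1298, 0.0487]
orientation: [3.142, 0.001, -0.054]
wrist_force: [0.3, 0.1, -1.0]
width: 0.0121
finger_force: 12.0
```

Call:
carry_out(commands=[[0, 0, 1.5, 0, 0, 0, 0], [0, 0, 1.5, 0, 0, 0, 0], [0, 0, 1, 0, 0, 0, 0], [0, 0, 0, 0, 0, 0, 0]])

```text
time_s: 6.95
tool_pos: [0.4987, 0.1298, 0.0447]
orientation: [3.142, 0.0, -0.054]
wrist_force: [0.5, 0.2, -1.2]
width: 0.0119
finger_force: 12.0
```

Call:
carry_out(commands=[[0, 0, 1, 0, 0, 0, 0], [0, 0, 1, 0, 0, 0, 0], [0, 0, 0.8, 0, 0, 0, 0], [0, 0, 0, 0, 0, 0, 0], [0, 0, 0, 0, 0, 0, 0]])

```text
time_s: 7.37
tool_pos: [0.4988, 0.1298, 0.0421]
orientation: [-3.142, 0.0, -0.054]
wrist_force: [0.0, 0.3, -0.3]
width: 0.0119
finger_force: 12.0
```

Call:
carry_out(commands=[[0, 0, 0.5, 0, 0, 0, 0], [0, 0, 0.5, 0, 0, 0, 0], [0, 0, 0, 0, 0, 0, 0], [0, 0, 0, 0, 0, 0, 0]])

```text
time_s: 7.7
tool_pos: [0.4988, 0.1298, 0.0412]
orientation: [-3.142, 0.0, -0.054]
wrist_force: [0.6, -0.6, -1.4]
width: 0.0118
finger_force: 12.0
```

Call:
carry_out(commands=[[0, 0, 0.5, 0, 0, 0, 0], [0, 0, 0, 0, 0, 0, 0], [0, 0, 0, 0, 0, 0, 0]])

```text
time_s: 7.95
tool_pos: [0.4989, 0.1298, 0.0411]
orientation: [-3.141, -0.0, -0.054]
wrist_force: [-0.3, -0.7, 4.0]
width: 0.0115
finger_force: 12.0
```

Call:
carry_out(commands=[[0, 0, 0.5, 0, 0, 0, 0], [0, 0, 0, 0, 0, 0, 0], [0, 0, 0, 0, 0, 0, 0]])

```text
time_s: 8.2
tool_pos: [0.4989, 0.1298, 0.0411]
orientation: [-3.141, -0.0, -0.054]
wrist_force: [-1.3, 0.3, 8.3]
width: 0.0119
finger_force: 12.0
```

The strip is on the slot floor. I'll take the pressure off and slide in, with a light grip so that it slips before it can push the stop.

Call:
carry_out(commands=[[0, 0, -0.9, 0, 0, 0, 0], [2, 0, 0, 0, 0, 0, 0], [4, 0, 0, 0, 0, 0, 0], [4, 0, 0, 0, 0, 0, 0], [4, 0, 0, 0, 0, 0, 0], [4, 0, 0, 0, 0, 0, 0], [2, 0, 0, 0, 0, 0, 0], [0, 0, 0, 0, 0, 0, 0]], grip_force=8)

```text
time_s: 8.87
tool_pos: [0.5199, 0.1287, 0.0411]
orientation: [-3.141, -0.002, -0.054]
wrist_force: [-0.7, -0.1, 2.1]
width: 0.012
finger_force: 8.0
```

Call:
carry_out(commands=[[1, 0, 0, 0, 0, 0, 0], [1, 0, 0, 0, 0, 0, 0], [1, 0, 0, 0, 0, 0, 0], [1, 0, 0, 0, 0, 0, 0], [0.5, 0, 0, 0, 0, 0, 0], [0.5, 0, 0, 0, 0, 0, 0], [0, 0, 0, 0, 0, 0, 0]], grip_force=5)

```text
time_s: 9.45
tool_pos: [0.524, 0.1285, 0.041]
orientation: [-3.142, -0.0, -0.054]
wrist_force: [-0.5, 0.4, 0.9]
width: 0.0121
finger_force: 5.0
```

Call:
carry_out(commands=[[0.6, 0, 0, 0, 0, 0, 0], [0.6, 0, 0, 0, 0, 0, 0], [0.6, 0, 0, 0, 0, 0, 0], [0.6, 0, 0, 0, 0, 0, 0], [0.6, 0, 0, 0, 0, 0, 0], [0, 0, 0, 0, 0, 0, 0]])

```text
time_s: 9.95
tool_pos: [0.5272, 0.1283, 0.041]
orientation: [-3.141, -0.001, -0.054]
wrist_force: [0.6, -0.2, 0.6]
width: 0.0117
finger_force: 5.0
```

Call:
carry_out(commands=[[0.4, 0, 0, 0, 0, 0, 0], [0.4, 0, 0, 0, 0, 0, 0], [0.4, 0, 0, 0, 0, 0, 0], [0, 0, 0, 0, 0, 0, 0]])

```text
time_s: 10.28
tool_pos: [0.5283, 0.1282, 0.0411]
orientation: [-3.141, -0.001, -0.054]
wrist_force: [-0.8, -0.6, -0.4]
width: 0.0121
finger_force: 5.0
```

Call:
carry_out(commands=[[0.4, 0, 0, 0, 0, 0, 0], [0.4, 0, 0, 0, 0, 0, 0], [0.4, 0, 0, 0, 0, 0, 0], [0.4, 0, 0, 0, 0, 0, 0], [0, 0, 0, 0, 0, 0, 0]], grip_force=4)

```text
time_s: 10.7
tool_pos: [0.5298, 0.1281, 0.0411]
orientation: [-3.142, -0.0, -0.054]
wrist_force: [-0.1, -0.3, -0.8]
width: 0.0124
finger_force: 4.0
```

Call:
carry_out(commands=[[0.4, 0, 0, 0, 0, 0, 0], [0.4, 0, 0, 0, 0, 0, 0], [0.4, 0, 0, 0, 0, 0, 0], [0.4, 0, 0, 0, 0, 0, 0], [0, 0, 0, 0, 0, 0, 0]])

```text
time_s: 11.12
tool_pos: [0.5313, 0.1281, 0.0411]
orientation: [-3.142, -0.0, -0.054]
wrist_force: [-0.2, 0.8, -0.2]
width: 0.0114
finger_force: 4.0
```

Call:
carry_out(commands=[[0.4, 0, 0, 0, 0, 0, 0], [0.4, 0, 0, 0, 0, 0, 0], [0.4, 0, 0, 0, 0, 0, 0], [0.4, 0, 0, 0, 0, 0, 0], [0, 0, 0, 0, 0, 0, 0]])

```text
time_s: 11.53
tool_pos: [0.5329, 0.128, 0.0411]
orientation: [-3.142, -0.0, -0.054]
wrist_force: [-0.9, -0.1, -0.3]
width: 0.012
finger_force: 4.0
```

Call:
carry_out(commands=[[0.4, 0, 0, 0, 0, 0, 0], [0.4, 0, 0, 0, 0, 0, 0], [0.4, 0, 0, 0, 0, 0, 0], [0.4, 0, 0, 0, 0, 0, 0], [0, 0, 0, 0, 0, 0, 0]])

```text
time_s: 11.95
tool_pos: [0.5345, 0.1279, 0.0411]
orientation: [-3.142, -0.0, -0.054]
wrist_force: [-0.1, -0.4, 0.2]
width: 0.0118
finger_force: 4.0
```

Call:
carry_out(commands=[[0.4, 0, 0, 0, 0, 0, 0], [0.4, 0, 0, 0, 0, 0, 0], [0.4, 0, 0, 0, 0, 0, 0], [0.4, 0, 0, 0, 0, 0, 0], [0, 0, 0, 0, 0, 0, 0]])

```text
time_s: 12.37
tool_pos: [0.5361, 0.1278, 0.0411]
orientation: [-3.142, -0.0, -0.054]
wrist_force: [1.0, -0.5, -0.6]
width: 0.0118
finger_force: 4.0
```

Call:
carry_out(commands=[[0.4, 0, 0, 0, 0, 0, 0], [0.4, 0, 0, 0, 0, 0, 0], [0.4, 0, 0, 0, 0, 0, 0], [0.4, 0, 0, 0, 0, 0, 0], [0, 0, 0, 0, 0, 0, 0]])

```text
time_s: 12.78
tool_pos: [0.5377, 0.1277, 0.0411]
orientation: [-3.141, -0.0, -0.054]
wrist_force: [-0.8, 0.5, -0.2]
width: 0.0123
finger_force: 4.0
```

Call:
carry_out(commands=[[0.4, 0, 0, 0, 0, 0, 0], [0.4, 0, 0, 0, 0, 0, 0], [0.4, 0, 0, 0, 0, 0, 0], [0.4, 0, 0, 0, 0, 0, 0], [0, 0, 0, 0, 0, 0, 0]])

```text
time_s: 13.2
tool_pos: [0.5393, 0.1276, 0.0411]
orientation: [-3.141, -0.0, -0.054]
wrist_force: [-0.4, 0.7, -1.3]
width: 0.0121
finger_force: 4.0
```

Call:
carry_out(commands=[[0.4, 0, 0, 0, 0, 0, 0], [0.4, 0, 0, 0, 0, 0, 0], [0.4, 0, 0, 0, 0, 0, 0], [0.4, 0, 0, 0, 0, 0, 0], [0, 0, 0, 0, 0, 0, 0]])

```text
time_s: 13.62
tool_pos: [0.5409, 0.1275, 0.0411]
orientation: [-3.142, -0.0, -0.054]
wrist_force: [0.6, 1.1, -0.7]
width: 0.0121
finger_force: 4.0
```

Call:
carry_out(commands=[[0.4, 0, 0, 0, 0, 0, 0], [0.4, 0, 0, 0, 0, 0, 0], [0.4, 0, 0, 0, 0, 0, 0], [0.4, 0, 0, 0, 0, 0, 0], [0, 0, 0, 0, 0, 0, 0]])

```text
time_s: 14.03
tool_pos: [0.5425, 0.1275, 0.0411]
orientation: [-3.141, -0.0, -0.054]
wrist_force: [0.2, -0.3, -0.9]
width: 0.0121
finger_force: 4.0
```

Call:
carry_out(commands=[[0.4, 0, 0, 0, 0, 0, 0], [0.4, 0, 0, 0, 0, 0, 0], [0.4, 0, 0, 0, 0, 0, 0], [0.4, 0, 0, 0, 0, 0, 0], [0, 0, 0, 0, 0, 0, 0]])

```text
time_s: 14.45
tool_pos: [0.5441, 0.1274, 0.0411]
orientation: [-3.141, -0.0, -0.054]
wrist_force: [0.0, 0.3, -1.0]
width: 0.012
finger_force: 4.0
```

Call:
carry_out(commands=[[0.4, 0, 0, 0, 0, 0, 0], [0.4, 0, 0, 0, 0, 0, 0], [0.4, 0, 0, 0, 0, 0, 0], [0.4, 0, 0, 0, 0, 0, 0], [0, 0, 0, 0, 0, 0, 0]])

```text
time_s: 14.87
tool_pos: [0.5457, 0.1273, 0.0411]
orientation: [-3.142, -0.0, -0.054]
wrist_force: [-0.5, 0.5, -0.4]
width: 0.012
finger_force: 4.0
```

Call:
carry_out(commands=[[0.4, 0, 0, 0, 0, 0, 0], [0.4, 0, 0, 0, 0, 0, 0], [0.4, 0, 0, 0, 0, 0, 0], [0.4, 0, 0, 0, 0, 0, 0], [0, 0, 0, 0, 0, 0, 0]])

```text
time_s: 15.28
tool_pos: [0.5473, 0.1272, 0.0411]
orientation: [-3.142, -0.0, -0.054]
wrist_force: [0.0, 0.3, -0.0]
width: 0.0118
finger_force: 4.0
```

Call:
carry_out(commands=[[0.4, 0, 0, 0, 0, 0, 0], [0.4, 0, 0, 0, 0, 0, 0], [0.4, 0, 0, 0, 0, 0, 0], [0, 0, 0, 0, 0, 0, 0]])

```text
time_s: 15.62
tool_pos: [0.5475, 0.1272, 0.0411]
orientation: [3.141, 0.002, -0.054]
wrist_force: [-2.4, -0.4, 1.5]
width: 0.0116
finger_force: 4.0
```

Contact: the tool stalled at x 0.5475 with about -2.4 N. I'll average a few readings.

```bash
python3 -c "
from workcell import env,eyes
import numpy as np
F=[]
for i in range(8):
  s=env.get_state();F.append(np.r_[s['wrist_force'],s['tool_pos']*1000]); eyes.read_camera('scene')
print(np.round(F,1),np.mean(F,0))"
```

```text
[[-2.400e+00 -4.000e-01  1.500e+00  5.475e+02  1.272e+02  4.110e+01]
 [-2.100e+00 -1.000e-01  1.600e+00  5.475e+02  1.272e+02  4.110e+01]
 [-1.700e+00  1.200e+00  2.200e+00  5.475e+02  1.272e+02  4.100e+01]
 [-2.700e+00  2.000e-01  6.000e-01  5.475e+02  1.272e+02  4.110e+01]
 [-3.400e+00 -2.000e-01  2.500e+00  5.475e+02  1.272e+02  4.110e+01]
 [-3.900e+00 -0.000e+00  2.700e+00  5.475e+02  1.272e+02  4.100e+01]
 [-4.100e+00  1.000e+00  2.600e+00  5.475e+02  1.272e+02  4.110e+01]
 [-4.400e+00 -1.000e-01  2.900e+00  5.475e+02  1.272e+02  4.110e+01]] [-3.09530992e+00  1.87754241e-01  2.06856784e+00  5.47498515e+02
  1.27210429e+02  4.10594971e+01]
```

Steady contact at 3–4 N, well below 11 N. I'll release and retreat upwards.

Call:
carry_out(commands=[[-0.4, 0, 0, 0, 0, 0, 0.2], [0, 0, 0, 0, 0, 0, 0.3], [0, 0, 0, 0, 0, 0, 0.4], [0, 0, 0, 0, 0, 0, 0.4], [0, 0, 0, 0, 0, 0, 0.4], [0, 0, 0, 0, 0, 0, 0.4], [0, 0, 0, 0, 0, 0, 0.4]])

```text
time_s: 16.6
tool_pos: [0.5482, 0.1272, 0.0411]
orientation: [-3.141, -0.0, -0.054]
wrist_force: [-0.6, -0.4, -0.5]
width: 0.0369
finger_force: 0.0
```

Call:
carry_out(commands=[[0, 0, -3, 0, 0, 0, 0.4], [0, 0, -10, 0, 0, 0, 0.4], [0, 0, -20, 0, 0, 0, 0.4], [0, 0, -30, 0, 0, 0, 0.4], [0, 0, -30, 0, 0, 0, 0.4], [-20, 0, -15, 0, 0, 0, 0.4], [-30, 0, 0, 0, 0, 0, 0.4], [-20, 0, 0, 0, 0, 0, 0.4]])

```text
time_s: 17.27
tool_pos: [0.4769, 0.1312, 0.1511]
orientation: [-3.14, -0.002, -0.054]
wrist_force: [0.1, 0.4, -0.6]
width: 0.0373
finger_force: 0.0
```

Call:
carry_out(commands=[[0, 0, 0, 0, 0, 0, 0.4], [0, 0, 0, 0, 0, 0, 0.4], [0, 0, 0, 0, 0, 0, 0.4]])

```text
time_s: 17.52
tool_pos: [0.4793, 0.131, 0.1499]
orientation: [-3.141, -0.002, -0.054]
wrist_force: [0.1, -0.1, 0.1]
width: 0.0373
finger_force: 0.0
```

Run:
```python
from h import *
wrist('w4')
f=np.load("w4.npz"); d=f["d"]; K=f["K"]; Ti=np.linalg.inv(f["T"]); v,u=np.mgrid[:480,:640]
P=np.stack([(u-K[0,2])*d/K[0,0],(v-K[1,2])*d/K[1,1],d],-1)@Ti[:3,:3].T+Ti[:3,3]
c,s=np.cos(-.0545),np.sin(-.0545); o=[.5796,.1247]
lx=(P[...,0]-o[0])*c+(P[...,1]-o[1])*s; ly=-(P[...,0]-o[0])*s+(P[...,1]-o[1])*c; z=P[...,2]
k=(abs(z-.045)<.004)&(lx<-.003)&(lx>-.1)&(abs(ly)<.02)
print(k.sum(),np.percentile(ly[k]*1000,[1,99]),np.percentile(lx[k]*1000,[.5,99.5]),z[k].mean())
```

```text
17.5167 [0.47927092 0.13102444 0.14986565] [-3.14094045e+00 -2.42613818e-03 -5.40494151e-02] 0.03733945950433885 [ 0.12256096 -0.12886761  0.10417048]
1580 [-5.14074506  6.5179273 ] [-62.49303935  -3.06106367] 0.045323703335334094
```

View pics/w4.png

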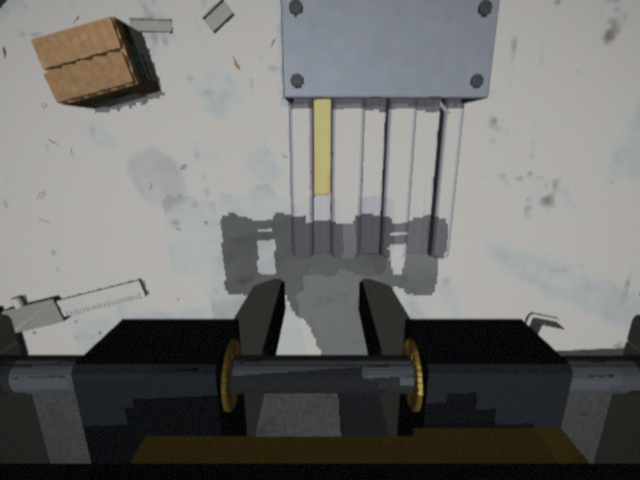

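The strip (columns 313–331, rows 98–194) stands in the left slot, top at z = 45 mm. Its rear end is 62.5 mm out from the roof edge, so its front is about 37.5 mm in, matching the contact point.

```bash
python3 -c "
from workcell import env
print(env.hand_in())"
```

```text
the job is handed in; nothing more can be done
None
```

The strip gauged 12 mm, so I stood it in the 14 mm slot, slid it in until it met the stop at about 4 N (about 37 mm under the roof), let go of it there and handed the job in.

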